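# Load a rail offcut beneath the jig's spring clip

### The arm

A 6-joint arm with a two-finger parallel gripper is mounted at the origin on a cart in front of the work surface, level with it; the furniture and walls round the work are solid. World frame = base frame: x ahead of the robot, y to its left, z up, the work surface at z = 0. Lengths are in m, angles in rad, forces in N, time in s.
With the tool pointing down it reaches from about 0.275 to 0.85 m from the base axis. Payload 19 kg.
Tool frame: the origin (TCP) lies between the finger pads; the fingertips stand 8 mm ahead of it and the grasp point (between the pads) lies 11 mm behind it; z points along the fingers, y is the line along which they close (so a half turn about z gives the same grasp; the last joint's range is limited). The gripper opens to 85 mm and grips with 20 to 120 N. Pads are 22 mm wide; open, the fingers measure 114 mm over their backs; the gripper's body (76 mm by 85 mm) begins 54 mm behind the grasp point. The pads swing forward as they close: fully open they stand 13 mm farther back than shut.
Start: joints at [-1.442, 0.15, 1.437, -0, 1.554, -0.134], TCP at [0.149, -0.555, 0.239] pointing down, gripper open.
Joint ranges: [-2.8, 2.8], [-0.68, 2.1], [0.12, 2.68], [-1.39, 4.53], [0.16, 2.79], [-2.81, 2.81]. Speed limits (rad/s): [1.89, 1.89, 2.22, 3.01, 3.01, 3.01].

### API

Orientations are given as a rotation vector (axis times angle).
In Python, from station import r, cams gives the robot as it stands.
- The arm moves only by the tool send_rows, never from a script. Its argument "plan" is text: rows parted by semicolons, each of 4 numbers parted by spaces: the shift along the tool's x, y, z in units of 40 mm (1.0 is 40 mm), then the turn about the tool's z in units of 10 degrees (1.0 is 10 degrees). A call has 1 to 5 rows; each row shifts and turns the commanded pose from where the row before left it, along the tool's axes as they then stand; what a row does not reach is not made up. A row lasts 1/8 s, in which the tool goes at most 62.5 mm and 10.7 degrees, less where a joint would pass 70% of its speed; a pose out of reach is approached as far as the arm can. A call is refused whole if a number of a shift passes 1 or a number of a turn 1, either way. A call with a gripper value outside its range is refused whole. "hand" is the opening in per cent of the stroke, from 0 (shut) to 100 (fully open), set as the call begins (left out, the last holds). The fingers move at their own pace and stop on an object; the grip force is fixed at half the most. Time passes only in rows, so rows that do not move let the fingers close. It gives the time, the measured TCP pose, the force, the opening and the grip force at its end, in the units of the state.
- r.read_state(): the state, without advancing time (a new reading comes with each control period).
- cams.camera(name): name is "side" or "top"; returns the picture (480x640x3 uint8, blue, green, red); there is no depth.
- cams.calibration(name): a dict with "intrinsics" (3x3 intrinsics, pixels), "rvec" (rotation vector, rad) and "tvec" (3), from world to camera coordinates, as OpenCV has them. Camera axes: x right, y down, z forward; pixel columns grow to the right and rows downward; lengths in m; the calibration is good to about 2 mm. A picture is of the moment at which its call begins. calibration takes no time and is no camera call.
- r.close_job(): hands the job in; it is judged then, once.
The state is a dict: "clock": time; "joint_positions": joint angles; "qvel": joint speeds; "effort": joint torques, N m; "eef_pos": TCP position; "ee_rot": TCP orientation; "wrist_force": force on the tool from outside, world axes, zero at the start; "ft_torque": the same for the moment, N m; "gripper_width": finger opening in m; "grip_force": force on a finger pad.
Only numpy, scipy, OpenCV 4.12 (cv2) and the standard library are available. Lean on these libraries where they do the work, as an engineer would, in place of code of your own. Each camera call takes 0.05 s, during which the arm holds its last target. There are 200 camera calls.

### The job

Hold the spring clip of the clamping jig open by pressing its red thumb bar down with one fingertip, and with the other fingertip push the piece of mounting rail along the channel, beneath the clip's raised jaw, until its far end is against the blue stop; keep the clip pressed until then. Then let go, so that the clip springs down on to the rail, and finish clear of everything. Only push the rail, never lift it, and leave the other things on the worktop where they are.

Things in the scene. Friction and masses are not known exactly. Their poses are not given: they have to be found in the camera images.
- jig: Fixed clamping jig, grey base 178 x 88 x 12 mm. Origin: channel centre line, worktop level; +x feed direction (to the stop), +y left, z up. Base x -42..136, y -61..27 mm. Its top, the bed the rail slides on, is 12 mm above the worktop. The channel runs along x between guide strips at y = +-19..+-25 mm, 6 mm above the bed; its end at x = -42 mm is open.
- stop (a point): Blue end stop, 50 mm wide, 18 mm high above the bed: this point is the middle of the foot of its face that looks at the rail, at x = 125, y = 0, z = 12 mm in the jig's frame.
- jaw (a point): Foot (lowest line, middle) of the steel clip's jaw, moving with the clip: x = 105, y = 15 mm in the jig's frame, at rest 3 mm above the bed. The jaw arm spans jig x 95..115, y -32..18 mm over the channel, up to 31 mm above the worktop at rest, 45 mm open. The hinge pin lies along x at y = -32 mm, 20 mm above the worktop, from x = -38 to 128 mm, its lugs up to 26 mm high.
- rail: Loose offcut of galvanised top-hat mounting rail, 90 (its x) x 35 x 7.5 mm, about 40 g, lying in the jig's channel on the bed, short of the clip. Origin: centre of its underside; x axis along the jig's x within 3 degrees. At the start its origin is at x = 25..42 mm in the jig's frame; home against the stop it is at x = 80 mm, its near end at 35 mm.
- clip (a joint): Angle (rad) of the spring clip about its pin: 0 at rest with nothing under the jaw, growing as the thumb bar is pressed and the jaw rises, 0.30 at its limit. The foot rises 4.7 mm per 0.1 rad: it bars the rail below 0.11 and the foot rests on it at about 0.10 after release. Press well open, 0.2 or more. Force at the bar's middle: 2.5 N to start, about 7 N at 0.28.
- thumb_bar (a point): Middle of the upper face of the clip's red thumb bar, right of the channel: jig x = -43..45 mm, y about -74..-48 mm (middle -61), 3 mm thick. At rest it slopes up outwards, its middle 24 mm above the worktop; pressed to 0.28 rad it is level, 15.5 mm above the worktop, the height of a fingertip 3.5 mm above the bed behind the rail. A fingertip may slide along it while pressing.
- relay: Loose grey-white plug-in relay, 12 x 33 x 15 mm, lying to the left of the jig; leave it. Origin at the centre of its underside.
- end_clamp: Small light grey rail end clamp, 34 x 42 x 10 mm, lying on the mounting plate at the right; leave it. Origin at the centre of its underside.
- small_driver: Black and red terminal screwdriver, 160 mm long (its y), 16 mm thick, lying to the left of the jig; leave it. Origin at the centre of its underside.
- black_relay: Loose black plug-in relay, 12 x 33 x 15 mm, lying close to the left of the jig; leave it. Origin at the centre of its underside.

How it is judged:
On the way, in this order (a step that is already met when the one before it is completed fails the run):
1. the clip is pressed open while the rail is still short of its jaw (value of joint clip above 0.15 rad and x of rail in the frame of jig below 0.055 m), for 0.1 s.
2. the rail is beneath the jaw and against the stop with the clip still pressed (x of rail in the frame of jig above 0.077 m and value of joint clip above 0.15 rad), for 0.1 s.
At the end, for the whole second after the job is handed in: The rail lies flat in the channel with its far end within 3 mm of the blue stop, at rest; the clip is released and rests on it (joint between 0.07 and 0.145 rad); the other loose things are within 20 mm of where they were (x of rail in the frame of jig above 0.077 m and z of rail in the frame of jig below 0.015 m and y of rail in the frame of jig between -0.005 and 0.005 m and angle between the x axis of rail and the x axis of jig, either way round below 0.08 rad and value of joint clip between 0.07 and 0.145 rad and linear speed of rail below 0.01 m/s and distance of each of relay, end_clamp, small_driver, black_relay from where it was at the start of the episode below 0.02 m); the robot touches nothing.
It fails at once if the rail is lifted more than 8 mm off the bed or tipped (z of rail in the frame of jig above 0.02 m or angle between rail's own z axis and vertical above 0.25 rad).
It fails at once if one of the other loose things is moved more than 20 mm (distance of any of relay, end_clamp, small_driver, black_relay from where it was at the start of the episode above 0.02 m).
It also fails if it takes over 35 s, if anything falls off the work surface, if the arm or the gripper's body presses on something with over 40 N, if the wrist force passes 120 N, or if a joint passes its speed limit or range.

## Working session

There is one attempt and no reset: what is moved stays moved. The work goes in short steps, Python scripts to look and compute and a tool call to move; the robot and the scene stay as the last step left them, time stands still between calls to the robot, and variables do not carry over. Pictures are saved under pics/ and viewed, at most 10 in all, crops included, and the job is handed in when it is done.

Besides the shell and the picture viewer there is one more tool, called after "Emit:" in YAML: its name, and indented under it one key for each argument. send_rows: Moves the arm, as the interface text tells. Its arguments: {"type":"object","properties":{"plan":{"type":"string"},"hand":{"type":"number"}},"required":["plan"]}

```bash
mkdir -p pics; ls
python3 - <<'E'
from station import r,cams
import cv2
for n in("top","side"):
    cv2.imwrite(f"pics/{n}0.png",cams.camera(n)); c=cams.calibration(n); print(n,c)
print(r.read_state())
E
```

```text
pics
top {'intrinsics': array([[599.47346292,   0.        , 318.10600574],
       [  0.        , 599.47346292, 230.13599954],
       [  0.        ,   0.        ,   1.        ]]), 'rvec': array([ 2.17887595, -2.14220237,  0.16987742]), 'tvec': array([0.18261118, 0.56049005, 1.60197563])}
side {'intrinsics': array([[477.64108435,   0.        , 321.27663337],
       [  0.        , 477.64108435, 244.95374077],
       [  0.        ,   0.        ,   1.        ]]), 'rvec': array([ 0.50909261, -2.36233802,  1.6180259 ]), 'tvec': array([0.58050031, 0.04499318, 1.3917118 ])}
{'clock': 0.1, 'joint_positions': array([-1.44196146e+00,  1.50960199e-01,  1.43797614e+00, -2.30670612e-05,
        1.55378686e+00, -1.33982744e-01]), 'qvel': array([ 0.00137416, -0.00040205, -0.0018163 ,  0.00069648, -0.0016767 ,
       -0.00068917]), 'effort': array([ 4.34042362e-03, -7.14378691e+01, -5.71797287e+01, -2.46482032e-04,
        6.99409793e-03,  9.98978095e-06]), 'eef_pos': array([ 0.14934183, -0.55504416,  0.23871747]), 'ee_rot': array([-3.11338579e+00, -4.11498299e-01,  3.16456354e-05]), 'wrist_force': array([-0.46917616, -0.40360174,  0.8846694 ]), 'ft_torque': array([-0.05713894,  0.00160621, -0.07222198]), 'grip_force': 0.0, 'gripper_width': 0.08517791458993962}
```

View pics/top0.png

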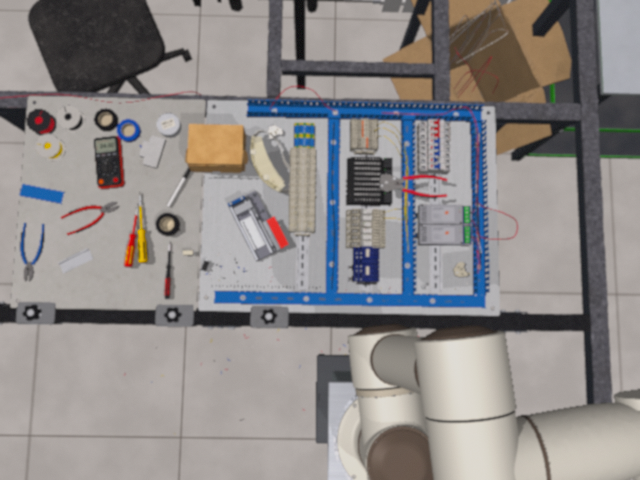

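View pics/side0.png

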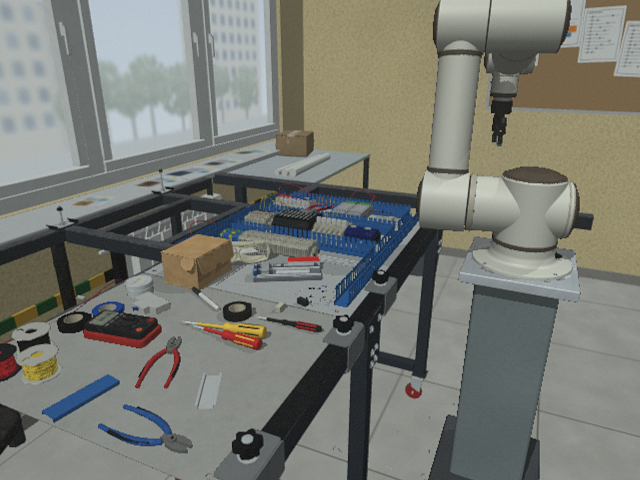

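The top view shows the jig at about (257,225), with its red bar at (277,233). In the side view the jig is at about (287,271), with the bar at (303,260). I'll enlarge both.

Run:
```python
import cv2
a=cv2.imread("pics/top0.png")[175:275,200:320]; b=cv2.imread("pics/side0.png")[240:315,230:350]
cv2.imwrite("pics/c0.png",cv2.resize(a,None,fx=6,fy=6,interpolation=2)[:600,:800])
cv2.imwrite("pics/c1.png",cv2.resize(b,None,fx=6,fy=6,interpolation=2))
```

```text
(no output)
```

View pics/c0.png

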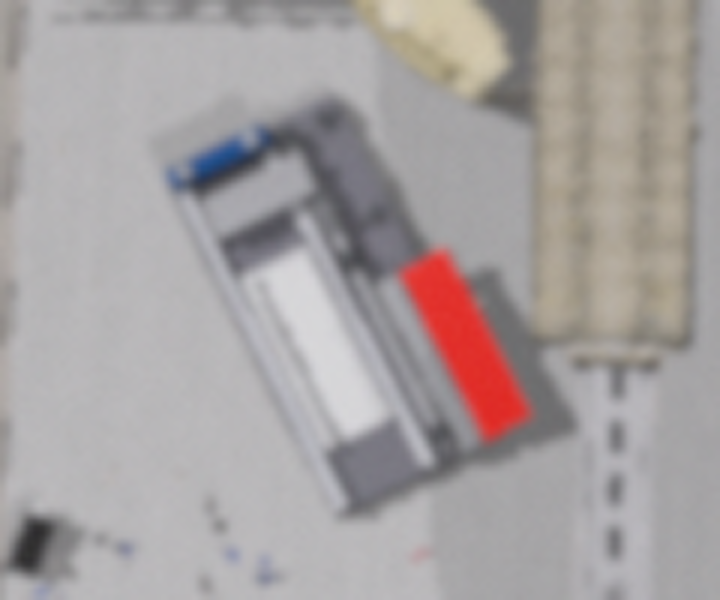

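View pics/c1.png

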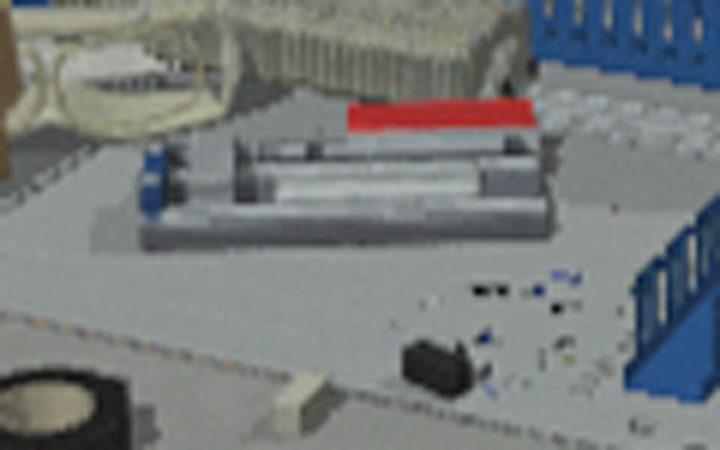

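```bash
cat > h.py <<'E'
import numpy as np,cv2
from station import r,cams
def ray(n,p):
    c=cams.calibration(n);R=cv2.Rodrigues(c["rvec"])[0]
    d=cv2.undistortPoints(np.float64([[p]]),c["intrinsics"],None)[0,0]
    return -R.T@c["tvec"],R.T@np.r_[d,1]
def onz(n,p,z):
    o,d=ray(n,p);return o+d*(z-o[2])/d[2]
def tri(a,b):
    (o,d),(q,e)=ray("top",a),ray("side",b)
    s=np.linalg.lstsq(np.c_[d,-e],q-o,rcond=None)[0]
    return (o+d*s[0]+q+e*s[1])/2,np.linalg.norm(o+d*s[0]-q-e*s[1])
def proj(n,P):
    c=cams.calibration(n);return cv2.projectPoints(np.float64(P).reshape(-1,3),c["rvec"],c["tvec"],c["intrinsics"],None)[0][:,0]
def mask(im,kind,box):
    x,y,X,Y=box;i=im.astype(int);b,g,rr=i[...,0],i[...,1],i[...,2]
    m=(rr-g>70)if kind=="red" else (b-rr>50)
    k=np.zeros_like(m);k[y:Y,x:X]=m[y:Y,x:X];return k.astype(np.uint8)
E
python3 - <<'E'
from h import *
t=cv2.imread("pics/top0.png");s=cv2.imread("pics/side0.png")
mt=mask(t,"red",(260,210,295,252));ms=mask(s,"red",(280,250,325,265))
cen=lambda m:np.argwhere(m)[:,::-1].mean(0)
rc,rs=cen(mt),cen(ms);print(rc,rs,mt.sum(),ms.sum(),tri(rc,rs))
rect=cv2.minAreaRect(np.argwhere(mt)[:,::-1].astype(np.float32));print(rect)
P=np.array([onz("top",p[::-1],.024)[:2] for p in np.argwhere(mt)]);w,v=np.linalg.eigh(np.cov(P.T));d=v[:,1];print("bar ctr",P.mean(0),"dir",d,np.degrees(np.arctan2(d[1],d[0])))
bt=mask(t,"blue",(226,193,248,208));print("stop",cen(bt),onz("top",cen(bt),.030))
for nm,p,z in[("Lstrip far",(178,195),.018),("Lstrip near",(343,512),.018),("Rstrip near",(432,466),.018),("rail nearL",(338,438),.0195),("rail nearR",(388,412),.0195),("rail farL",(240,275),.0195),("rail farR",(300,240),.0195)]:
    print(nm,onz("top",(200+p[0]/6-.4,175+p[1]/6-.4),z))
E
```

```text
[277.17218543 231.85099338] [302.79389313 258.58015267] 302 131 (array([0.55392315, 0.30502666, 0.02451182]), np.float64(0.003996323494511644))
((277.2000427246094, 231.9000244140625), (32.199378967285156, 9.391485214233398), 63.43495178222656)
bar ctr [0.55217251 0.3042818 ] dir [-0.88023204 -0.47454353] -151.6703663545348
stop [236. 201.] [0.63490551 0.41925906 0.03      ]
Lstrip far [0.61960152 0.43869611 0.018     ]
Lstrip near [0.47434598 0.35843318 0.018     ]
Rstrip near [0.49613734 0.31843041 0.018     ]
rail nearL [0.50808397 0.36158557 0.0195    ]
rail nearR [0.52045267 0.33909923 0.0195    ]
rail farL [0.58259154 0.40876378 0.0195    ]
rail farR [0.59940861 0.38175058 0.0195    ]
```

The jig frame has its origin at about (0.5225, 0.3576) and a yaw of 28.5°. The rail's near end is at about jig x = -11 mm. I'll turn the tool to match and move over.

Emit:
send_rows:
  plan: "1 0 0 -1; 1 0 0 -0.346; 1 0 0 0; 1 -0.4 0 0; 1 -1 0 0"
  hand: 54

```text
clock: 0.72
eef_pos: [0.3038, -0.4205, 0.2384]
ee_rot: [-3.043, -0.773, 0.0]
wrist_force: [0.7, 0.5, -0.8]
gripper_width: 0.0458
grip_force: 0.0
```

Emit:
send_rows:
  plan: "1 -1 0 0; 1 -1 0 0; 1 -1 0 0; 1 -1 0 0; 1 -1 0 0"

```text
clock: 1.35
eef_pos: [0.3832, -0.1484, 0.2392]
ee_rot: [3.045, 0.773, 0.0]
wrist_force: [1.1, -0.7, -0.1]
gripper_width: 0.0465
grip_force: 0.0
```

Emit:
send_rows:
  plan: "1 -1 0 0; 1 -1 0 0; 1 -1 0 0; 1 -1 0 0; 1 -1 0 0"

```text
clock: 1.98
eef_pos: [0.4635, 0.123, 0.2393]
ee_rot: [-3.045, -0.774, -0.0]
wrist_force: [1.1, -0.3, 0.9]
gripper_width: 0.0462
grip_force: 0.0
```

Emit:
send_rows:
  plan: "0.85 -0.92 0.5 0; 0.85 -0.92 0.5 0; 0.85 -0.92 0.8 0; 0.8 -0.9 0.9 0; 0 0 0 0"

```text
clock: 2.6
eef_pos: [0.5099, 0.3156, 0.1273]
ee_rot: [3.043, 0.778, -0.009]
wrist_force: [0.2, -1.2, -0.1]
gripper_width: 0.0466
grip_force: 0.0
```

Run:
```python
from h import *
t=cams.camera("top");s=cams.camera("side");cv2.imwrite("pics/top1.png",t);cv2.imwrite("pics/side1.png",s)
st=r.read_state();print(st["eef_pos"],st["joint_positions"],st["gripper_width"])
R=cv2.Rodrigues(st["ee_rot"])[0];print(R.round(3))
a=cv2.resize(t[185:260,215:305],None,fx=5,fy=5,interpolation=2);b=cv2.resize(s[210:300,240:350],None,fx=5,fy=5,interpolation=2)
h=max(a.shape[0],b.shape[0]);o=np.zeros((h,1000,3),np.uint8);o[:a.shape[0],:450]=a;o[:b.shape[0],450:]=b[:, :550]
cv2.imwrite("pics/c2.png",cv2.resize(o,(800,360)))
```

```text
[0.51095864 0.31368721 0.13085939] [ 4.22182108e-01  2.59698708e-01  1.52902674e+00 -7.08695040e-05
  1.35420708e+00  1.49439976e+00] 0.046462405029789704
[[ 0.878  0.478 -0.001]
 [ 0.478 -0.878 -0.001]
 [-0.001 -0.    -1.   ]]
```

View pics/c2.png

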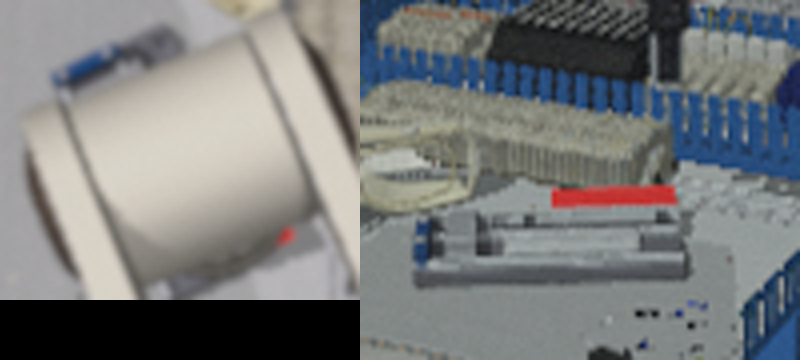

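The side view shows the gripper still above the crop, at the right of the terminal block. The jig is undisturbed with its bar at rest, and the arm hides it from the top camera. I'll go lower.

Emit:
send_rows:
  plan: "0.04 -0.05 0.6 0; 0 0 0.7 0; 0 0 0.6 0; 0 0 0 0"

```text
clock: 3.2
eef_pos: [0.5115, 0.315, 0.0552]
ee_rot: [3.045, 0.772, -0.002]
wrist_force: [1.0, -0.1, 0.0]
gripper_width: 0.0462
grip_force: 0.0
```

Run:
```python
from h import *
s=cams.camera("side");cv2.imwrite("pics/side2.png",s)
st=r.read_state();print(st["eef_pos"],st["wrist_force"])
d=st["eef_pos"][:2]-[.5225,.3576];print(d@[.879,.477],d@[-.477,.879])
b=cv2.resize(s[215:290,240:340],None,fx=8,fy=8,interpolation=2)
cv2.imwrite("pics/c3.png",b)
```

```text
[0.51205394 0.31543255 0.05643345] [-0.84196422  0.64533598  0.48207383]
-0.029295957765430914 -0.03208242007160692
```

View pics/c3.png

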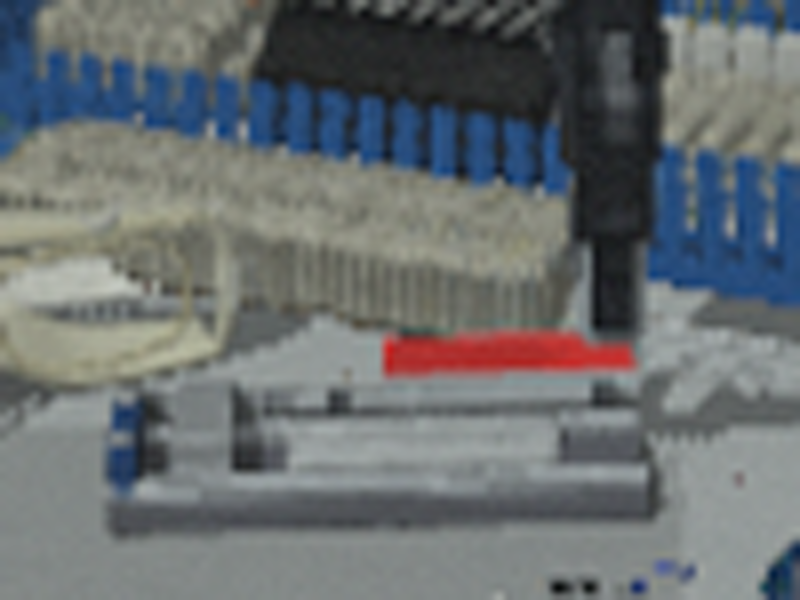

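Run:
```python
from h import *
O=np.array([.5225,.3576]);ex=np.array([.879,.477]);ey=np.array([-.477,.879])
W=lambda x,y,z:np.r_[O+ex*x+ey*y,z]
for y in(0,-.061):
  for z in(.045,.055,.065):print(y,z,(proj("side",W(-.029,y,z))[0]-[240,215])*8)
for n,p in dict(barfar=(.045,-.048,.02),barnear=(-.043,-.048,.02),bo=(-.043,-.074,.028),bed=(-.042,.027,.012),railnear=(-.011,.0175,.0125),railtopL=(-.011,.012,.0195),fx0=(-.040,0,.05),fx1=(-.018,0,.05)).items():print(n,(proj("side",W(*p))[0]-[240,215])*8)
```

```text
0 0.045 [609.76142101 361.67416702]
0 0.055 [609.77558002 333.93554906]
0 0.065 [609.78982014 306.03801034]
-0.061 0.045 [598.23008166 293.03088881]
-0.061 0.055 [598.21210588 266.29166633]
-0.061 0.065 [598.19403153 239.40582284]
barfar [386.81718954 379.43264655]
barnear [640.89144207 372.84100234]
bo [635.56604573 322.94410498]
bed [654.45873569 484.86826732]
railnear [558.96303315 474.03816694]
railtopL [557.98729699 447.91777083]
fx0 [642.78085551 346.98426451]
fx1 [576.71493195 348.6660604 ]
```

The finger tips are at about z = 54 mm with the TCP at 56 mm. They line up behind the rail and over the bar's end, which spans columns 385–635. Next I'll press.

Emit:
send_rows:
  plan: "0 -0.02 0.3 0; 0 0 0.3 0; 0 0 0 0"

```text
clock: 3.62
eef_pos: [0.511, 0.3167, 0.0305]
ee_rot: [3.045, 0.774, -0.002]
wrist_force: [0.4, 0.4, 0.0]
gripper_width: 0.0462
grip_force: 0.0
```

Emit:
send_rows:
  plan: "0 0 0.12 0; 0 0 0.08 0; 0 0 0 0; 0 0 0 0"

```text
clock: 4.12
eef_pos: [0.5116, 0.3169, 0.0236]
ee_rot: [-3.045, -0.774, -0.001]
wrist_force: [0.5, -2.0, 6.1]
gripper_width: 0.0462
grip_force: 2.3
```

Emit:
send_rows:
  plan: "0 0 0.06 0; 0 0 0 0; 0 0 0 0"

```text
clock: 4.5
eef_pos: [0.5115, 0.317, 0.0213]
ee_rot: [-3.045, -0.774, -0.001]
wrist_force: [0.2, -0.3, 6.0]
gripper_width: 0.046
grip_force: 3.2
```

Run:
```python
from h import *
s=cams.camera("side");cv2.imwrite("pics/side3.png",s)
st=r.read_state();print(st["eef_pos"],st["wrist_force"],st["ft_torque"])
d=st["eef_pos"][:2]-[.5225,.3576];print(d@[.879,.477],d@[-.477,.879])
cv2.imwrite("pics/c4.png",cv2.resize(s[215:290,240:340],None,fx=8,fy=8,interpolation=2))
```

```text
[0.51146438 0.3170362  0.02130661] [ 0.61406802 -1.07139296  5.95496833] [-0.29249283 -0.03908733  0.02075672]
-0.029049240303816795 -0.030391588465814953
```

View pics/c4.png

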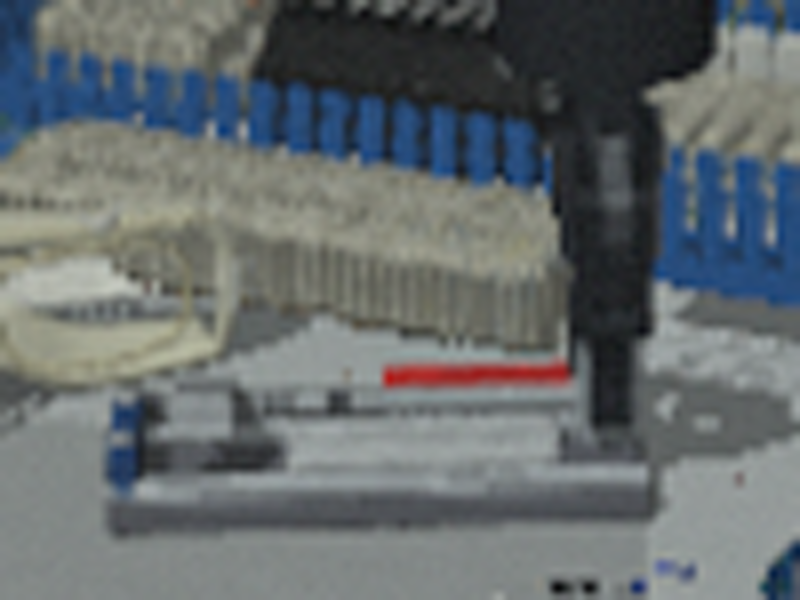

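The jaw is up and the bar (row ~375) is partly pressed. The tip is about 20 mm above the worktop, at row 430. I'll press a little further, then push.

Emit:
send_rows:
  plan: "0 0 0.05 0; 0 0 0.05 0; 0 0 0 0; 0 0 0 0"

```text
clock: 5.05
eef_pos: [0.5117, 0.3172, 0.0196]
ee_rot: [-3.044, -0.774, -0.003]
wrist_force: [-13.9, -5.6, 38.7]
gripper_width: 0.0463
grip_force: 19.4
```

Emit:
send_rows:
  plan: "0.15 0 0 0; 0.15 0 0 0; 0.15 0 0 0; 0.15 0 0 0; 0 0 0 0"

```text
clock: 5.68
eef_pos: [0.5337, 0.3288, 0.0198]
ee_rot: [-3.045, -0.774, -0.005]
wrist_force: [-6.2, -4.3, 34.7]
gripper_width: 0.046
grip_force: 17.3
```

Run:
```python
from h import *
s=cams.camera("side");cv2.imwrite("pics/side4.png",s)
st=r.read_state();print(st["eef_pos"],st["wrist_force"],st["ft_torque"])
d=st["eef_pos"][:2]-[.5225,.3576];print(d@[.879,.477],d@[-.477,.879])
cv2.imwrite("pics/c5.png",cv2.resize(s[215:290,240:340],None,fx=8,fy=8,interpolation=2))
```

```text
[0.53365949 0.32879394 0.01977522] [-6.37665944 -5.23256068 33.4741892 ] [-1.52825208  0.6160137  -0.16382907]
-0.003931298410205565 -0.03064360395987584
```

View pics/c5.png

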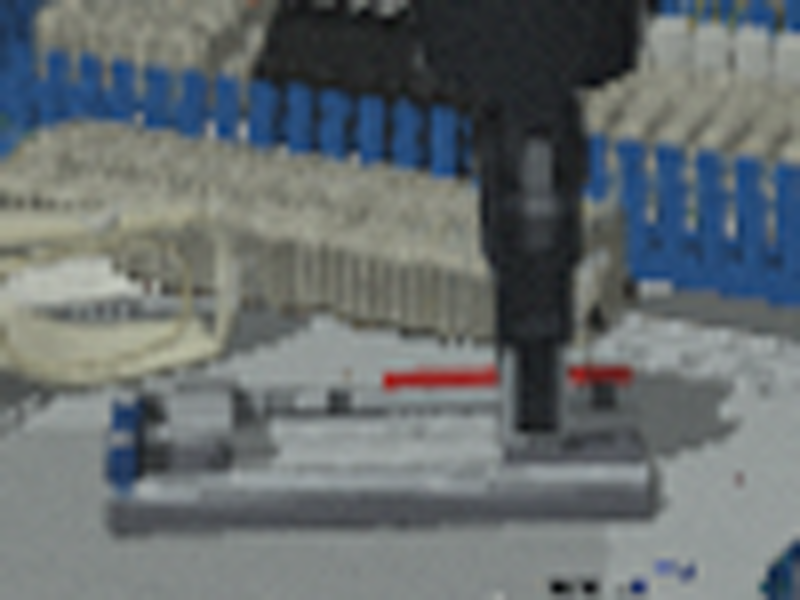

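The rail's near end has moved to column ~505 (jig x about 6 mm), flat under the fingertip, with its far end heading under the raised jaw. At 35 N the clip is on its limit, so I'll ease up 2.5 mm and keep pushing.

Emit:
send_rows:
  plan: "0 0 -0.06 0; 0 0 0 0; 0.12 0 0 0; 0.12 0 0 0; 0 0 0 0"

```text
clock: 6.35
eef_pos: [0.541, 0.333, 0.0203]
ee_rot: [-3.045, -0.774, -0.0]
wrist_force: [-4.8, -2.4, 16.0]
gripper_width: 0.0464
grip_force: 7.9
```

Emit:
send_rows:
  plan: "0.12 0 0 0; 0.12 0 0 0; 0.12 0 0 0; 0 0 0 0; 0 0 0 0"

```text
clock: 6.98
eef_pos: [0.5536, 0.3399, 0.0203]
ee_rot: [-3.045, -0.774, -0.001]
wrist_force: [-4.2, -3.1, 13.4]
gripper_width: 0.0463
grip_force: 7.2
```

Emit:
send_rows:
  plan: "0.05 0 -0.01 0; 0.04 0 0 0; 0 0 0 0"

```text
clock: 7.35
eef_pos: [0.5564, 0.3415, 0.0203]
ee_rot: [3.045, 0.774, -0.001]
wrist_force: [-5.2, -3.4, 13.1]
gripper_width: 0.0464
grip_force: 6.3
```

Emit:
send_rows:
  plan: "0.03 0 0 0; 0.03 0 0 0; 0 0 0 0; 0 0 0 0"

```text
clock: 7.85
eef_pos: [0.5585, 0.3426, 0.0204]
ee_rot: [3.045, 0.774, -0.001]
wrist_force: [-6.4, -2.8, 12.4]
gripper_width: 0.0462
grip_force: 6.2
```

Run:
```python
from h import *
s=cams.camera("side");cv2.imwrite("pics/side5.png",s)
st=r.read_state();print(st["eef_pos"],st["wrist_force"],st["ft_torque"])
d=st["eef_pos"][:2]-[.5225,.3576];print(d@[.879,.477],d@[-.477,.879])
cv2.imwrite("pics/c6.png",cv2.resize(s[215:290,240:340],None,fx=8,fy=8,interpolation=2))
```

```text
[0.55848657 0.34257459 0.0203536 ] [-5.25078415 -4.26101939 12.24764517] [-0.91010742  0.82566321 -0.18718114]
0.024465075805129355 -0.030372930395254544
```

View pics/c6.png

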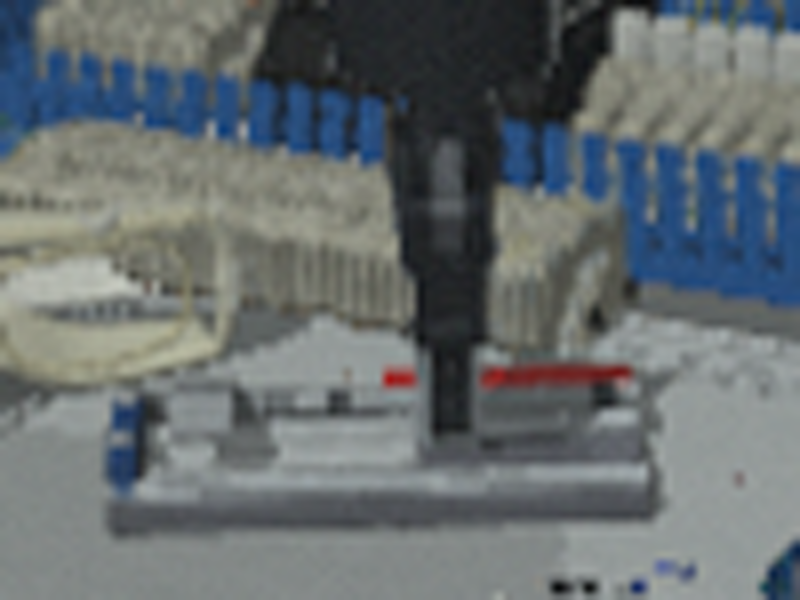

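The rail is well under the raised jaw, with its near end at column ~420 (about x = 35 mm) and its far end close to the blue stop. The push force hasn't risen yet, so I'll creep on.

Emit:
send_rows:
  plan: "0.03 0 0 0; 0 0 0 0; 0 0 0 0"

```text
clock: 8.28
eef_pos: [0.5595, 0.3432, 0.0204]
ee_rot: [3.045, 0.774, -0.001]
wrist_force: [-6.8, -3.9, 12.8]
gripper_width: 0.046
grip_force: 6.7
```

Emit:
send_rows:
  plan: "0.03 0 0 0; 0 0 0 0; 0 0 0 0"

```text
clock: 8.65
eef_pos: [0.5599, 0.3434, 0.0203]
ee_rot: [3.044, 0.774, -0.004]
wrist_force: [-12.9, -8.4, 16.6]
gripper_width: 0.0462
grip_force: 11.3
```

Emit:
send_rows:
  plan: "0.02 0 0 0; 0 0 0 0; 0 0 0 0"

```text
clock: 9.02
eef_pos: [0.5599, 0.3434, 0.0202]
ee_rot: [3.044, 0.774, -0.006]
wrist_force: [-18.3, -11.4, 20.1]
gripper_width: 0.046
grip_force: 13.5
```

The rail is firmly against the stop. I'll back the tip off it, then lift.

Emit:
send_rows:
  plan: "-0.08 0 0 0; -0.08 0 0 0; 0 0 0 0; 0 0 -0.2 0; 0 0 -0.3 0"

```text
clock: 9.65
eef_pos: [0.5555, 0.341, 0.0399]
ee_rot: [-3.045, -0.774, 0.002]
wrist_force: [0.0, 0.6, 0.0]
gripper_width: 0.0461
grip_force: 0.0
```

Emit:
send_rows:
  plan: "0 0 -0.8 0; 0 0 -1 0; 0 0 -1 0; 0 0 -1 0; -1 0 -1 0"

```text
clock: 10.28
eef_pos: [0.521, 0.3221, 0.2327]
ee_rot: [-3.045, -0.774, 0.001]
wrist_force: [-0.6, -1.2, 0.6]
gripper_width: 0.0459
grip_force: 0.0
```

Emit:
send_rows:
  plan: "-1 1 0 0; -1 1 0 0; -1 1 0 0; -1 1 0 0; -1 1 0 0"

```text
clock: 10.9
eef_pos: [0.4395, 0.0495, 0.2323]
ee_rot: [-3.045, -0.775, -0.001]
wrist_force: [0.8, 0.3, 0.5]
gripper_width: 0.046
grip_force: 0.0
```

Run:
```python
from h import *
t=cams.camera("top");s=cams.camera("side");cv2.imwrite("pics/top6.png",t);cv2.imwrite("pics/side6.png",s)
st=r.read_state();print(st["eef_pos"],st["wrist_force"])
a=cv2.resize(t[180:260,215:305],None,fx=4.44,fy=4.44,interpolation=2)[:355,:400];b=cv2.resize(s[240:290,250:330],None,fx=5,fy=5,interpolation=2)
o=np.zeros((355,800,3),np.uint8);o[:a.shape[0],:a.shape[1]]=a;o[:b.shape[0],400:400+b.shape[1]]=b
cv2.imwrite("pics/c7.png",o)
```

```text
[0.43920586 0.04715302 0.23247452] [ 0.14591954  0.01589812 -0.22516832]
```

View pics/c7.png

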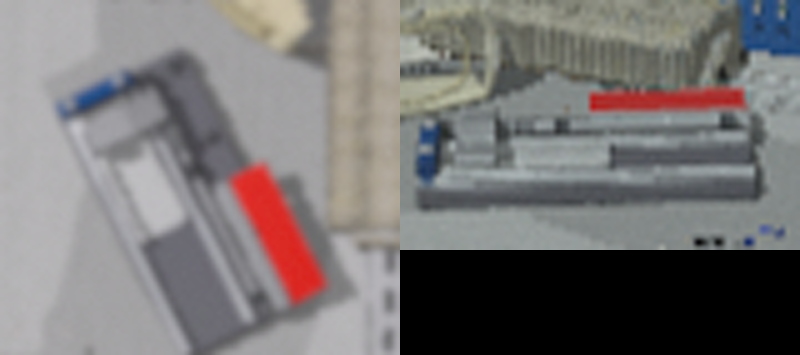

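The clip has sprung down onto the rail. The rail's near end is at (165,231) in the crop and the bar is back up. One quick check of its position before handing in.

Run:
```python
from h import *
d=onz("top",(215+165.5/4.44-.4,180+231.5/4.44-.4),.0195)[:2]-[.5225,.3576];x,y=d@[.879,.477],d@[-.477,.879];print(x,y)
if x>.031 and abs(y)<.006: print(r.close_job())
```

```text
0.033554457379424085 0.00048287223524610425
the job is handed in; nothing more can be done
None
```

The rail was pushed against the stop while the clip was held open. The clip was then released onto the rail, the arm moved clear, and the job was handed in; no verdict was returned.

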